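# Knock the stuck bell dome out of its die

### The arm

A 7-joint arm with a two-finger parallel gripper is mounted at the origin on the work surface. World frame = base frame: x ahead of the robot, y to its left, z up, the work surface at z = 0. Lengths are in m, angles in rad, forces in N, time in s.
With the tool pointing down it reaches from about 0.4 to 0.925 m from the base axis. Payload 5.6 kg.
Tool frame: the origin (TCP) lies on the centre line of the jaws, within the pads' length; the fingertips stand 14 mm ahead of it and the grasp point (between the pads) lies 5 mm behind it (bot.tcp_to_tips is the z of the fingertips in the tool frame, in m); z points along the fingers, x is the direction in which the jaws open and shut, and the axes are right-handed (so a half turn about z gives the same grasp; the last joint's range is limited). The gripper opens to 85 mm and grips with 20 to 120 N. Pads are 22 mm wide; open, the fingers measure 114 mm over their backs; the gripper's body (76 mm by 85 mm) begins 54 mm behind the grasp point. The pads swing forward as they close: fully open they stand 13 mm farther back than shut.
Start: joints at [1.061, 0.468, -0.012, 1.603, 0.006, 1.071, -0.056], TCP at [0.292, -0.58, 0.245] pointing down, gripper open.
Joint ranges: [-2.53, 2.53], [-0.31, 2.02], [-1.57, 1.55], [0.28, 2.44], [-1.29, 4.43], [0.15, 1.84], [-2.92, 2.92]. Speed limits (rad/s): [2.57, 2.57, 3.14, 3.14, 3.14, 3.14, 3.14].

### API

Orientations are given as a unit quaternion [w, x, y, z].
In Python, from workcell import monitor, viewer, workorder, spotter, bot gives the robot as it stands.
- The arm moves only by the tool play_rows, never from a script. Its argument "plan" is a list of rows, each a list of 5 numbers: the opening, from 0 (shut) to 1 (fully open), then the shift along the world's x, y, z in m, then the turn about the world's z in degrees. In form: [[grip, dx, dy, dz, roll], ...]. A call has 1 to 20 rows; each row is the pose to reach, as a shift and turn from the pose commanded when the call began; what a row does not reach only later rows make up. A row lasts 1/10 s, in which the tool goes at most 50 mm and 8.59 degrees, less where a joint would pass 70% of its speed; a pose out of reach is approached as far as the arm can. A call with a gripper value outside its range is refused whole. The fingers move at their own pace and stop on an object; the grip force is fixed at half the most. Time passes only in rows, so rows that repeat a pose let the fingers close. It gives the time, the measured TCP pose, the force and the opening at its end, in the units of the state.
- monitor.observe(): the state, without advancing time (a new reading comes with each control period).
- viewer.camera(name): name is "side" or "top" or "wrist"; returns the picture (384x512x3 uint8, red, green, blue); there is no depth.
- viewer.camera_params(name): a dict with "camera_matrix" (3x3 intrinsics, pixels), "eye" and "rotation" of the camera in the world. Camera axes: x right, y down, z forward; pixel columns grow to the right and rows downward; lengths in m; the calibration is good to about 2 mm. A picture is of the moment at which its call begins: read the wrist's pose just before it. camera_params takes no time and is no camera call; for the wrist camera it gives the pose at the moment of the call.
- workorder.job_done(): hands the job in, once; it reports no verdict.
Trained networks look in the newest picture that a camera, given by its name, has taken for a name from the list of things; names that differ only in an ending like _2 or _b are one class to them, and where a whole thing is asked for, a point or a joint stands for the part that bears it (a point fixed in the world has none). Each returns a list of dicts, best first, with "conf" (0 to 1); they miss things now and then, are a little off and sometimes report something else, mostly with a low value. They report only what shows in the picture. A call takes as long as a camera call. They do not tell look-alikes from the thing itself.
- spotter.masks_of(camera, thing): "region" (384x512 bool, what is visible of it) and "bbox" ([left, top, width, height] in pixels, round what is visible of it).
The state is a dict: "time": time; "qpos": joint angles; "joint_velocities": joint speeds; "effort": joint torques, N m; "tool_pos": TCP position; "tool_rot": TCP orientation; "force": force on the tool from outside, world axes, zero at the start; "moment": the same for the moment, N m; "gripper_width": finger opening in m.
Only numpy, scipy, OpenCV 4.12 (cv2) and the standard library are available. Lean on these libraries where they do the work, as an engineer would, in place of code of your own. Each camera call takes 0.05 s, during which the arm holds its last target. There are 200 camera calls.

### The job

A brass bell dome is stuck in the forming die. Press the red pad of the knock-out lever slowly down until you feel the rod underneath come hard up against its stop, bear on it there for a moment with a firm 15 to 20 N (never more than 25 N, or the stop pin bends), then lift the freed bell out and stand it gently, mouth up, in the blue tray. Leave the pedal, the jar, the spoke wrench and the clamp where they are.

Things in the scene. Friction and masses are not known exactly. Their poses are not given: they have to be found in the camera images.
- stand: Fixed knock-out stand: blue-grey base 130 x 200 mm with a black iron die, 90 x 90 mm, on top. Origin: on the bench below the rod's axis; z up, y points along the lever to its red pad. Die face 135 mm up; its round cavity is 57 mm wide, 23 mm deep, with a tight land round the mouth that grips the bell. The 12 mm rod comes up through a hole in the cavity's floor.
- rod_nose (a point): Centre of the knock-out rod's flat top end. 111 mm above the stand's origin when down (1 mm under the bell); the rod rises 15 mm to a hard stop at 126 mm. It stays up by friction when let go.
- lever: Steel lever. Origin: its pivot, at y 60 mm, z 58 mm of the stand; it turns about x. Pad down = rod up, the pad moving 2.1 times as far; stays where left. Pressing the pad: 3 N over an unmeasurable lost motion (2 to 30 mm, a hidden adjusting screw); 8 to 13 N while the stuck bell rises 12 mm; about 4 N for 3 mm more, the bell free; then rigid: the rod is on its stop, pad 33 to 62 mm down in all.
- lever_pad (a point): Middle of the top of the red round pad, 42 mm across, on the lever's end, 125 mm from the pivot. 95 to 101 mm above the bench at the start, never under 35 mm; it shifts sideways under 8 mm on its way down. Clear above, and 35 mm to each side but for the lever arm.
- bell: Brass bell dome, 54 mm across, 26 mm high, about 70 g, mouth up like a bowl. Origin: underside of its crown, where it stands on a flat 30 mm wide; z points out of the mouth. The upper 15 mm is a straight round skirt to grip from outside. Stuck in the die, rim 3 mm above the die's face; with the rod home it stands loose on the rod, 14 mm higher, with 14 mm of skirt above the face.
- bell_rim (a point): Centre of the bell's mouth, level with its rim: 26 mm above the bell's origin.
- tray: Fixed blue tray, 190 (x) x 160 (y) mm, walls 22 mm high and 3 mm thick, floor 3 mm thick. Origin: centre of its underside, on the bench.
- pedal: Black iron pedal, 94 x 76 x 22 mm, spindle sticking out 30 mm; loose, lying flat. Origin: centre of its underside. Leave alone.
- jar: Green plastic valve cap jar, 58 mm across, 68 mm high; loose. Origin: centre of its underside. Leave alone.
- spoke_wrench: Square steel spoke wrench, 34 x 34 x 6 mm; loose, lying flat. Origin: centre of its underside. Leave alone.
- clamp: Black C-clamp lying flat, 110 x 150 mm and 20 mm high, gripping a bent piece of aluminium wheel rim 125 mm long; loose, 0.9 kg. Origin: middle of its underside. Leave alone.
There are look-alikes about, which are no part of the job. Of the things shaped like the bell, the brass one is meant. There is more than one size of the tray; the one meant has the size given above.

How it is judged:
By the outcome, as a careful person would: the job done as asked, in the order asked, and still so for the second after the job is handed in, with the robot touching nothing.
It also fails if it takes over 61 s, if anything falls off the work surface, if the arm or the gripper's body presses on something with over 40 N, if the wrist force passes 120 N, or if a joint passes its speed limit or range.

## Working session

There is one attempt and no reset: what is moved stays moved. The work goes in short steps, Python scripts to look and compute and a tool call to move; the robot and the scene stay as the last step left them, time stands still between calls to the robot, and variables do not carry over. Pictures are saved under pics/ and viewed, about 8 in all and at most 12, crops included, and the job is handed in when it is done.

Besides the shell and the picture viewer there is one more tool, called by a JSON object that holds its "op" and its "data", one argument or row to a line. play_rows: Moves the arm, as the interface text tells. Its arguments: {"type":"object","properties":{"plan":{"type":"array"}},"required":["plan"]}

```bash
mkdir -p pics; cat > h.py <<'E'
import numpy as np, cv2
from workcell import monitor, viewer, workorder, spotter, bot
def snap(c,fn=None):
    P=viewer.camera_params(c); im=viewer.camera(c)
    if fn: cv2.imwrite('pics/'+fn,im[:,:,::-1])
    return im,P
def ray(P,u,v):
    K=np.array(P['camera_matrix']);R=np.array(P['rotation']);
    return np.array(P['eye']),R@np.linalg.solve(K,[u,v,1.])
def atz(P,u,v,z):
    e,d=ray(P,u,v); return e+d*(z-e[2])/d[2]
def proj(P,X):
    K=np.array(P['camera_matrix']);R=np.array(P['rotation'])
    p=K@(R.T@(np.array(X)-np.array(P['eye']))); return p[:2]/p[2]
E
python3 - <<'E'
from h import *
s=monitor.observe();print({k:np.round(v,3) for k,v in s.items()})
a,PA=snap('top');b,PB=snap('side')
print(PA,PB)
cv2.imwrite('pics/a.png',np.vstack([a,b])[:,:,::-1]) 
cv2.imwrite('pics/top.png',cv2.resize(a,(800,600))[:,:,::-1]);cv2.imwrite('pics/side.png',cv2.resize(b,(800,600))[:,:,::-1])
for c in('top','side'):
  for t in('bell','tray','lever_pad','lever','stand','clamp','jar','pedal','spoke_wrench'):
    for m in spotter.masks_of(c,t)[:3]:
      ys,xs=np.nonzero(m['region']);print(c,t,round(m['conf'],2),m['bbox'],round(xs.mean(),1),round(ys.mean(),1))
E
```

```text
{'time': np.float64(0.0), 'qpos': array([ 1.061,  0.468, -0.012,  1.604,  0.006,  1.071, -0.056]), 'joint_velocities': array([-0.002,  0.002,  0.001,  0.   , -0.001, -0.   ,  0.001]), 'effort': array([ 1.0000e-03, -5.3239e+01,  2.2000e-02, -2.5130e+01,  1.1000e-02,
        8.0000e-03, -0.0000e+00]), 'tool_pos': array([ 0.292, -0.58 ,  0.244]), 'tool_rot': array([-0.   ,  0.851, -0.524, -0.001]), 'force': array([ 0.7  ,  0.477, -0.404]), 'moment': array([-0.035, -0.01 , -0.004]), 'gripper_width': np.float64(0.086)}
{'camera_matrix': array([[391.32719085,   0.        , 259.16982163],
       [  0.        , 391.32719085, 190.79695137],
       [  0.        ,   0.        ,   1.        ]]), 'eye': array([ 0.41500412, -0.16980019,  1.08083807]), 'rotation': array([-0.04330513,  0.71191336, -0.6988406 ,  0.05409107])} {'camera_matrix': array([[464.93668984,   0.        , 253.82010449],
       [  0.        , 464.93668984, 194.09813574],
       [  0.        ,   0.        ,   1.        ]]), 'eye': array([-0.12816738,  0.7505466 ,  0.94056487]), 'rotation': array([ 0.14171138, -0.28075521,  0.841
[... 793 characters left out ...]
[241.4, 186.1, 72.3, 45.3] 277.9 209.5
side tray 0.71 [187.8, 206.3, 10.6, 6.8] 192.7 211.0
side tray 0.65 [291.1, 160.9, 50.3, 31.1] 315.2 174.2
side lever_pad 0.88 [143.9, 263.1, 39.7, 21.7] 163.9 274.3
side lever 0.67 [143.0, 262.5, 44.5, 25.1] 164.2 274.8
side stand 0.76 [145.1, 218.8, 93.4, 85.9] 195.2 264.1
side stand 0.65 [190.9, 230.4, 20.6, 12.9] 202.3 232.6
side clamp 0.6 [297.0, 225.9, 51.2, 42.0] 325.3 243.7
side jar 0.65 [267.9, 260.4, 19.7, 25.9] 275.6 272.7
side jar 0.47 [189.7, 225.0, 23.4, 15.6] 202.2 232.7
side pedal 0.74 [145.1, 261.5, 38.5, 23.3] 163.1 274.5
side pedal 0.73 [137.9, 222.2, 39.4, 24.5] 156.9 233.2
side spoke_wrench 0.54 [184.1, 206.2, 14.5, 8.7] 192.5 210.9
```

```bash
sed -i "s/R=np.array(P\['rotation'\])/R=Rot(P)/" h.py; cat >> h.py <<'E'
from scipy.spatial.transform import Rotation
def Rot(P): return Rotation.from_quat(np.roll(P['rotation'],-1)).as_matrix()
E
python3 - <<'E'
from h import *
P=viewer.camera_params('top');Q=viewer.camera_params('side')
for n,u,v,z in [('bell',163.8,184.3,.13),('pad',106.5,181,.098),('bell2',228.6,193,.02),('tray',302.9,197.6,.011),('tray2',398.7,195.1,.011),('jar',200.6,260.9,.05),('stand',158.3,190,.1),('clamp',280.8,276.9,.015),('pedal',185.3,115.3,.02)]:
  X=atz(P,u,v,z);print(n,X.round(3),proj(Q,X).round(0))
a=cv2.imread('pics/top.png');b=cv2.imread('pics/side.png')
c1=a[120:520,100:700];cv2.imwrite('pics/v1.png',np.vstack([cv2.resize(a[140:480,120:700],(800,469))]))
cv2.imwrite('pics/v2.png',cv2.resize(b[200:500,180:580],(800,600)))
E
```

```text
bell [0.559 0.051 0.13 ] [202. 233.]
pad [0.569 0.203 0.098] [160. 271.]
bell2 [ 0.555 -0.101  0.02 ] [239. 236.]
tray [ 0.547 -0.306  0.011] [278. 207.]
tray2 [ 0.559 -0.572  0.011] [315. 172.]
jar [ 0.372 -0.036  0.05 ] [276. 266.]
stand [0.548 0.071 0.1  ] [201. 247.]
clamp [ 0.332 -0.247  0.015] [326. 241.]
pedal [0.772 0.026 0.02 ] [158. 229.]
```

View pics/v1.png

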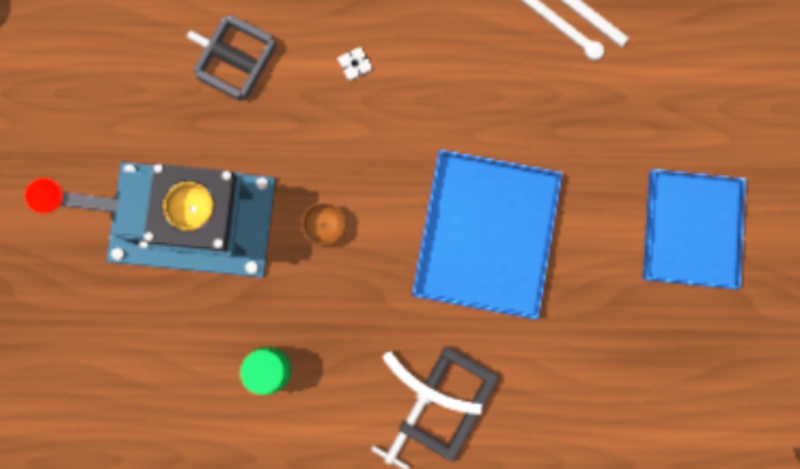

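View pics/v2.png

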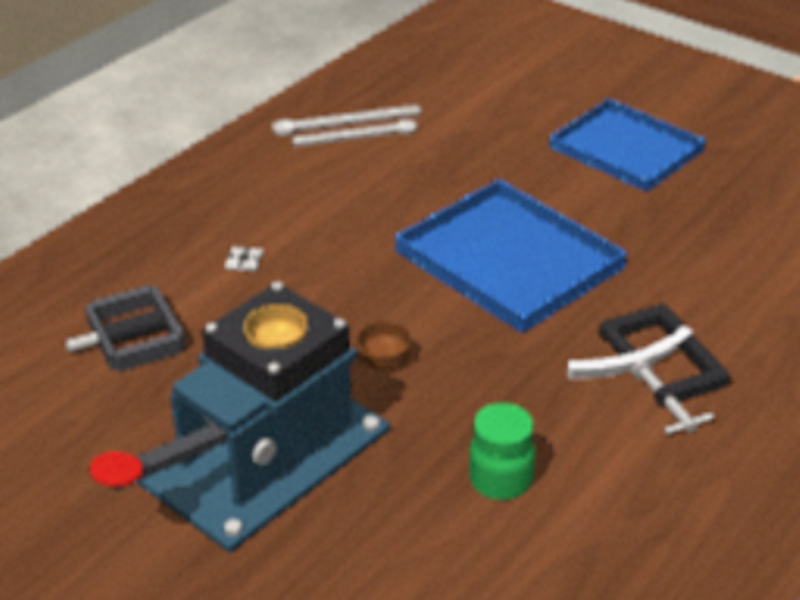

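Bell candidates: the brass dome in the die, top (164,184), and the copper dome on the bench, top (227,193). I choose the brass one. Tray candidates: the large one at (303,198), about 186x157 mm, and the small one at (399,195), about 136 mm. I choose the large one. Next I refine these by colour.

```bash
python3 - <<'E'
from h import *
im={};P={};red={};br={}
for c in('top','side'):
  im[c],P[c]=snap(c)
  i=im[c].astype(int); m=(i[...,0]>130)&(i[...,1]<60)&(i[...,2]<60)
  n,l,st,ce=cv2.connectedComponentsWithStats(m.astype(np.uint8)); k=1+st[1:,4].argmax(); red[c]=ce[k]; print(c,st[k],ce[k])
def tri(a,b):
  A=[];B=[]
  for c,u in(('top',a),('side',b)):
    e,d=ray(P[c],*u);d/=np.linalg.norm(d);M=np.eye(3)-np.outer(d,d);A.append(M);B.append(M@e)
  X=np.linalg.lstsq(np.vstack(A),np.hstack(B),rcond=None)[0];return X
X=tri(red['top'],red['side']);print('pad',X.round(4),[ (proj(P[c],X)-red[c]).round(1) for c in P], atz(P['top'],*red['top'],.098).round(4),atz(P['side'],*red['side'],.098).round(4))
h=cv2.cvtColor(im['top'],cv2.COLOR_RGB2HSV)
m=((h[...,0]>19)&(h[...,0]<32)&(h[...,1]>120)&(h[...,2]>100)).astype(np.uint8)
n,l,st,ce=cv2.connectedComponentsWithStats(m);k=1+st[1:,4].argmax();print('brass',st[k]);
cs,_=cv2.findContours((l==k).astype(np.uint8),0,2);(u,v),ax,an=cv2.fitEllipse(max(cs,key=len));print(u,v,ax,atz(P['top'],u,v,.138).round(4))
# die top: dark
spotter.masks_of
m=((h[...,0]>100)&(h[...,0]<115)&(h[...,1]>150)&(h[...,2]>100)).astype(np.uint8)
n,l,st,ce=cv2.connectedComponentsWithStats(m)
for k in range(1,n):
  if st[k,4]>800:
    cs,_=cv2.findContours((l==k).astype(np.uint8),0,2);r=cv2.minAreaRect(max(cs,key=len));c=cv2.boxPoints(r)
    W=np.array([atz(P['top'],*q,.015)[:2] for q in c]);print('tray',r,W.mean(0).round(3),np.linalg.norm(np.diff(W,axis=0),axis=1).round(3),W.round(3).tolist())
g=cv2.resize(im['top'][150:230,80:220],None,fx=5.6,fy=5.6,interpolation=cv2.INTER_CUBIC);cv2.imwrite('pics/v3.png',g[:,:,::-1])
print([ (t,bot.tcp_to_tips) for t in [0]])
E
```

```text
top [ 89 172  17  16 216] [ 96.84259259 179.83333333]
side [144 273  17  11 155] [151.67741935 277.81935484]
pad [0.572  0.2287 0.0945] [array([-0., -0.]), array([0., 0.])] [0.5714 0.2272 0.098 ] [0.5691 0.2309 0.098 ]
brass [161 177  14  19 185]
167.53184509277344 185.22598266601562 (12.876330375671387, 18.243793487548828) [0.5552 0.0397 0.138 ]
tray ((303.02801513671875, 198.09600830078125), (58.76387405395508, 68.69202423095703), 10.30484676361084) [ 0.546 -0.306] [0.191 0.163 0.191] [[0.465, -0.21], [0.653, -0.242], [0.627, -0.403], [0.44, -0.368]]
tray ((398.8429260253906, 195.6421661376953), (44.69416809082031, 51.735374450683594), 2.862405300140381) [ 0.558 -0.571] [0.144 0.125 0.145] [[0.488, -0.504], [0.632, -0.514], [0.628, -0.639], [0.484, -0.626]]
[(0, 0.014)]
```

View pics/v3.png

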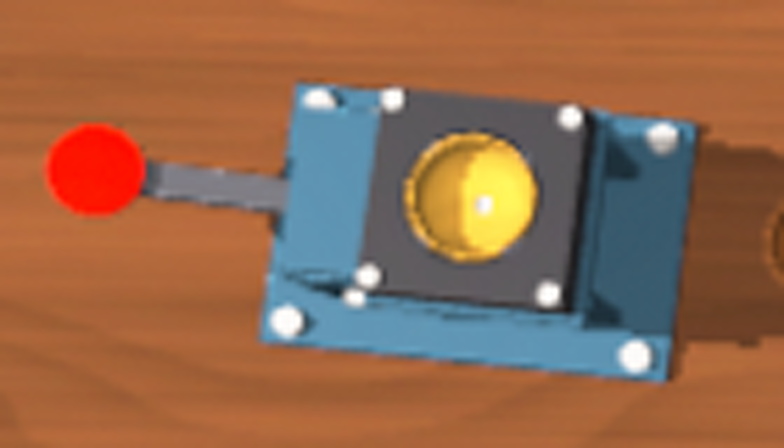

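The crop shows the brass bell centred at top (164.1,185.2), the red pad at (96.8,179.8), and the stand's y axis at about 85°. I choose the brass bell in the die. Pad to rod axis comes out near 178 mm, which matches the geometry. Moving above the pad with the gripper shut.

{"op": "play_rows", "data": {
  "plan": [
    [0,0.28,0.809,0,-32],
    [0,0.28,0.809,0,-32],
    [0,0.28,0.809,0,-32],
    [0,0.28,0.809,0,-32],
    [0,0.28,0.809,0,-32],
    [0,0.28,0.809,0,-32],
    [0,0.28,0.809,0,-32],
    [0,0.28,0.809,0,-32],
    [0,0.28,0.809,0,-32],
    [0,0.28,0.809,0,-32],
    [0,0.28,0.809,0,-32],
    [0,0.28,0.809,0,-32],
    [0,0.28,0.809,0,-32],
    [0,0.28,0.809,0,-32],
    [0,0.28,0.809,0,-32],
    [0,0.28,0.809,0,-32],
    [0,0.28,0.809,0,-32],
    [0,0.28,0.809,0,-32],
    [0,0.28,0.809,0,-32],
    [0,0.28,0.809,0,-32]
  ]
}}

```text
time: 3.1
tool_pos: [0.5724, 0.2269, 0.245]
tool_rot: [-0.001, -0.673, 0.739, -0.0]
force: [-0.1, -0.5, 0.0]
gripper_width: -0.0001
```

```bash
python3 - <<'E'
from h import *
i,P=snap('wrist','w1.png');print(monitor.observe()['tool_pos'].round(4),P['eye'])
h=i.astype(int); m=((h[...,0]>130)&(h[...,1]<60)&(h[...,2]<60)).astype(np.uint8)
n,l,st,ce=cv2.connectedComponentsWithStats(m)
for k in range(1,n):
  if st[k,4]>100: print(st[k],ce[k],atz(P,*ce[k],.096).round(4))
t=monitor.observe()['tool_pos'];print('tips px',proj(P,t-[0,0,.014]),'tcp axis at pad', proj(P,[t[0],t[1],.096]))
E
```

```text
[0.5725 0.2263 0.2452] [0.65263605 0.22036799 0.37364724]
tips px [259.39981296 259.22972981] tcp axis at pad [257.96193406 183.93854287]
```

View pics/w1.png

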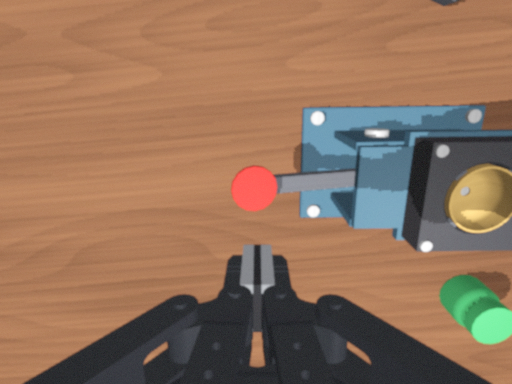

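Wrist view: the pad centre is at (254,188) and the tool axis at pad height falls at (258,184), so the pad is about 3 mm off in -x and +y. Correcting that and descending to just above the pad.

{"op": "play_rows", "data": {
  "plan": [
    [0,-0.002,0.004,-0.03,0],
    [0,-0.002,0.004,-0.06,0],
    [0,-0.002,0.004,-0.09,0],
    [0,-0.002,0.004,-0.11,0],
    [0,-0.002,0.004,-0.12,0],
    [0,-0.002,0.004,-0.12,0],
    [0,-0.002,0.004,-0.12,0]
  ]
}}

```text
time: 3.85
tool_pos: [0.5712, 0.232, 0.1264]
tool_rot: [0.001, -0.674, 0.739, -0.0]
force: [0.5, -0.0, -0.3]
gripper_width: 0.0004
```

{"op": "play_rows", "data": {
  "plan": [
    [0,0,0,-0.0015,0],
    [0,0,0,-0.003,0],
    [0,0,0,-0.0045,0],
    [0,0,0,-0.006,0],
    [0,0,0,-0.0075,0],
    [0,0,0,-0.009,0],
    [0,0,0,-0.0105,0],
    [0,0,0,-0.012,0],
    [0,0,0,-0.0135,0],
    [0,0,0,-0.015,0],
    [0,0,0,-0.0165,0],
    [0,0,0,-0.018,0]
  ]
}}

```text
time: 5.05
tool_pos: [0.5706, 0.2325, 0.1072]
tool_rot: [0.0, -0.674, 0.739, -0.0]
force: [0.1, 1.0, 1.8]
gripper_width: 0.0001
```

{"op": "play_rows", "data": {
  "plan": [
    [0,0,0,-0.001,0],
    [0,0,0,-0.002,0],
    [0,0,0.001,-0.003,0],
    [0,0,0.001,-0.004,0],
    [0,0,0.001,-0.005,0],
    [0,0,0.001,-0.006,0],
    [0,0,0.002,-0.007,0],
    [0,0,0.002,-0.008,0]
  ]
}}

```text
time: 5.85
tool_pos: [0.5705, 0.2343, 0.0992]
tool_rot: [-0.0, -0.674, 0.739, -0.0]
force: [0.1, -1.4, 1.9]
gripper_width: -0.0006
```

{"op": "play_rows", "data": {
  "plan": [
    [0,0,0,-0.001,0],
    [0,0,0,-0.002,0],
    [0,0,0.001,-0.003,0],
    [0,0,0.001,-0.004,0],
    [0,0,0.001,-0.005,0],
    [0,0,0.001,-0.006,0],
    [0,0,0.002,-0.007,0],
    [0,0,0.002,-0.008,0]
  ]
}}

```text
time: 6.65
tool_pos: [0.5704, 0.2365, 0.0912]
tool_rot: [-0.0, -0.674, 0.739, -0.0]
force: [-0.1, -1.4, 2.4]
gripper_width: 0.0001
```

{"op": "play_rows", "data": {
  "plan": [
    [0,0,0,-0.001,0],
    [0,0,0,-0.002,0],
    [0,0,0,-0.003,0],
    [0,0,0,-0.004,0],
    [0,0,0.001,-0.005,0],
    [0,0,0.001,-0.006,0],
    [0,0,0.001,-0.007,0],
    [0,0,0.001,-0.008,0]
  ]
}}

```text
time: 7.45
tool_pos: [0.5705, 0.2374, 0.0842]
tool_rot: [-0.0, -0.674, 0.739, -0.0]
force: [-2.4, -2.2, 9.1]
gripper_width: 0.0001
```

{"op": "play_rows", "data": {
  "plan": [
    [0,0,0,-0.001,0],
    [0,0,0,-0.002,0],
    [0,0,0,-0.003,0],
    [0,0,0,-0.004,0]
  ]
}}

```text
time: 7.85
tool_pos: [0.5706, 0.2377, 0.0803]
tool_rot: [0.0, -0.674, 0.739, -0.0]
force: [-1.5, -1.5, 9.3]
gripper_width: -0.0003
```

{"op": "play_rows", "data": {
  "plan": [
    [0,0,0,-0.001,0],
    [0,0,0,-0.002,0],
    [0,0,0,-0.003,0],
    [0,0,0,-0.004,0],
    [0,0,0,-0.005,0],
    [0,0,0,-0.006,0],
    [0,0,0,-0.007,0],
    [0,0,0,-0.008,0],
    [0,0,0,-0.009,0],
    [0,0,0,-0.01,0],
    [0,0,0,-0.011,0],
    [0,0,0,-0.012,0]
  ]
}}

```text
time: 9.05
tool_pos: [0.5706, 0.238, 0.0683]
tool_rot: [0.0, -0.674, 0.739, -0.0]
force: [-2.6, -0.9, 9.3]
gripper_width: -0.0001
```

{"op": "play_rows", "data": {
  "plan": [
    [0,0,0,-0.0007,0],
    [0,0,0,-0.0014,0],
    [0,0,0,-0.002,0],
    [0,0,0,-0.0025,0],
    [0,0,0,-0.003,0]
  ]
}}

```text
time: 9.55
tool_pos: [0.5706, 0.2379, 0.0654]
tool_rot: [0.0, -0.674, 0.739, -0.0]
force: [-1.3, -0.1, 3.5]
gripper_width: -0.0003
```

The load fell from 9 N to 3.5 N, so the bell is free. The stop should be within about 6 mm, so I switch to small steps.

{"op": "play_rows", "data": {
  "plan": [
    [0,0,0,-0.0005,0],
    [0,0,0,-0.001,0],
    [0,0,0,-0.0015,0],
    [0,0,0,-0.002,0]
  ]
}}

```text
time: 9.95
tool_pos: [0.5705, 0.2376, 0.0622]
tool_rot: [0.0, -0.674, 0.739, 0.0]
force: [-0.4, -0.3, 4.4]
gripper_width: 0.0
```

{"op": "play_rows", "data": {
  "plan": [
    [0,0,0,-0.0005,0],
    [0,0,0,-0.001,0],
    [0,0,0,-0.001,0]
  ]
}}

```text
time: 10.25
tool_pos: [0.5705, 0.2375, 0.0612]
tool_rot: [0.0, -0.674, 0.739, 0.0]
force: [-0.0, 0.6, 3.5]
gripper_width: -0.0002
```

{"op": "play_rows", "data": {
  "plan": [
    [0,0,0,-0.0005,0],
    [0,0,0,-0.001,0],
    [0,0,0,-0.001,0]
  ]
}}

```text
time: 10.55
tool_pos: [0.5705, 0.2375, 0.0602]
tool_rot: [-0.0, -0.674, 0.739, -0.0]
force: [0.2, -0.1, 2.7]
gripper_width: -0.0
```

{"op": "play_rows", "data": {
  "plan": [
    [0,0,0,-0.0004,0],
    [0,0,0,-0.0008,0],
    [0,0,0,-0.0008,0]
  ]
}}

```text
time: 10.85
tool_pos: [0.5705, 0.2375, 0.0595]
tool_rot: [-0.0, -0.674, 0.739, -0.0]
force: [-0.0, 0.4, 4.3]
gripper_width: 0.0003
```

{"op": "play_rows", "data": {
  "plan": [
    [0,0,0,-0.0004,0],
    [0,0,0,-0.0008,0],
    [0,0,0,-0.0008,0]
  ]
}}

```text
time: 11.15
tool_pos: [0.5705, 0.2374, 0.0589]
tool_rot: [-0.0, -0.674, 0.739, -0.0]
force: [-0.5, -0.6, 5.4]
gripper_width: -0.0
```

{"op": "play_rows", "data": {
  "plan": [
    [0,0,0,-0.0003,0],
    [0,0,0,-0.0003,0]
  ]
}}

```text
time: 11.35
tool_pos: [0.5706, 0.2374, 0.0588]
tool_rot: [-0.0, -0.674, 0.739, -0.0]
force: [-1.4, -1.4, 6.6]
gripper_width: 0.0002
```

{"op": "play_rows", "data": {
  "plan": [
    [0,0,0,-0.0003,0],
    [0,0,0,-0.0003,0]
  ]
}}

```text
time: 11.55
tool_pos: [0.5706, 0.2374, 0.0586]
tool_rot: [-0.0, -0.674, 0.739, -0.0]
force: [-0.5, -0.7, 7.4]
gripper_width: 0.0001
```

Rigid contact: the force is rising while the position barely moves. Raising it gently.

{"op": "play_rows", "data": {
  "plan": [
    [0,0,0,-0.0003,0],
    [0,0,0,-0.0006,0],
    [0,0,0,-0.0006,0]
  ]
}}

```text
time: 11.85
tool_pos: [0.5706, 0.2373, 0.0583]
tool_rot: [-0.0, -0.674, 0.739, -0.0]
force: [-2.0, -1.4, 9.4]
gripper_width: 0.0002
```

{"op": "play_rows", "data": {
  "plan": [
    [0,0,0,-0.0003,0],
    [0,0,0,-0.0006,0],
    [0,0,0,-0.0006,0]
  ]
}}

```text
time: 12.15
tool_pos: [0.5706, 0.2373, 0.058]
tool_rot: [-0.0, -0.674, 0.739, -0.0]
force: [-2.7, -2.3, 11.7]
gripper_width: 0.0002
```

{"op": "play_rows", "data": {
  "plan": [
    [0,0,0,-0.0004,0],
    [0,0,0,-0.0008,0],
    [0,0,0,-0.001,0],
    [0,0,0,-0.001,0]
  ]
}}

```text
time: 12.55
tool_pos: [0.5706, 0.2373, 0.0575]
tool_rot: [-0.0, -0.674, 0.739, -0.0]
force: [-3.2, -3.0, 14.6]
gripper_width: 0.0001
```

{"op": "play_rows", "data": {
  "plan": [
    [0,0,0,-0.0003,0],
    [0,0,0,-0.0005,0],
    [0,0,0,-0.0005,0]
  ]
}}

```text
time: 12.85
tool_pos: [0.5706, 0.2372, 0.0573]
tool_rot: [-0.0, -0.674, 0.739, -0.0]
force: [-4.2, -3.4, 16.8]
gripper_width: -0.0003
```

{"op": "play_rows", "data": {
  "plan": [
    [0,0,0,-0.0002,0],
    [0,0,0,-0.0002,0],
    [0,0,0,-0.0002,0],
    [0,0,0,-0.0002,0],
    [0,0,0,-0.0002,0],
    [0,0,0,-0.0002,0],
    [0,0,0,-0.0002,0],
    [0,0,0,-0.0002,0]
  ]
}}

```text
time: 13.65
tool_pos: [0.5706, 0.2373, 0.0572]
tool_rot: [-0.0, -0.674, 0.739, -0.0]
force: [-4.6, -2.8, 18.8]
gripper_width: -0.0003
```

{"op": "play_rows", "data": {
  "plan": [
    [0,0,0,0,0],
    [0,0,0,0,0],
    [0,0,0,0,0],
    [0,0,0,0,0]
  ]
}}

```text
time: 14.05
tool_pos: [0.5706, 0.2373, 0.0572]
tool_rot: [-0.0, -0.674, 0.739, -0.0]
force: [-4.7, -3.5, 17.3]
gripper_width: -0.0003
```

{"op": "play_rows", "data": {
  "plan": [
    [0,0,0,0.005,0],
    [0,0,0,0.02,0],
    [0,0,0,0.06,0],
    [0,0,0,0.1,0],
    [0,0,0,0.15,0],
    [0,0,0,0.2,0],
    [0.75,-0.005,-0.05,0.2,0],
    [0.75,-0.01,-0.1,0.2,0],
    [0.75,-0.013,-0.15,0.2,0],
    [0.75,-0.014,-0.188,0.2,0],
    [0.75,-0.014,-0.188,0.2,0],
    [0.75,-0.014,-0.188,0.2,0],
    [0.75,-0.014,-0.188,0.2,0]
  ]
}}

```text
time: 15.35
tool_pos: [0.5563, 0.0511, 0.2554]
tool_rot: [0.0, -0.675, 0.738, 0.0]
force: [-0.7, 0.9, -0.7]
gripper_width: 0.0641
```

```bash
python3 - <<'E'
from h import *
i,P=snap('wrist','w2.png');s=monitor.observe();print(s['tool_pos'].round(4),s['gripper_width'],bot.tcp_to_tips)
t=s['tool_pos']
print('axis at rim',proj(P,[t[0],t[1],.152]))
for m in spotter.masks_of('wrist','bell')[:2]:
  print(m['conf'],m['bbox']); r=m['region'].astype(np.uint8); cs,_=cv2.findContours(r,0,2);c=max(cs,key=len)
  (u,v),ax,an=cv2.fitEllipse(cv2.convexHull(c));print(u,v,ax,an,atz(P,u,v,.152).round(4),atz(P,u,v,.145).round(4))
j,Q=snap('top')
for m in spotter.masks_of('top','bell')[:2]:
  print(m['conf'],m['bbox']);b=m['bbox'];print(atz(Q,b[0]+b[2]/2,b[1]+b[3]/2,.145))
E
```

```text
[0.5563 0.0514 0.2553] 0.06429581152530044 0.014
axis at rim [257.46769655 200.83780318]
0.93 [221.4, 162.5, 71.2, 69.9]
254.24114990234375 199.0135498046875 (70.51698303222656, 71.77429962158203) 4.790679931640625 [0.558  0.0537 0.152 ] [0.5556 0.054  0.145 ]
0.74 [358.4, 129.6, 51.0, 52.2]
382.9969482421875 154.85211181640625 (48.105464935302734, 51.35485076904297) 75.36810302734375 [ 0.5834 -0.0428  0.152 ] [ 0.5818 -0.0455  0.145 ]
0.63 [151.1, 182.0, 21.1, 16.4]
[0.54180299 0.05158811 0.145     ]
```

View pics/w2.png

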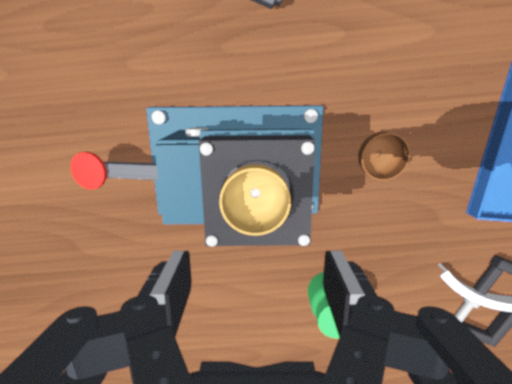

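```bash
python3 - <<'E'
from h import *
P=viewer.camera_params('wrist');t=monitor.observe()['tool_pos']
for w in (0.0,.032):
  print(w,[(round(1000*d),proj(P,[t[0]+.011+.09*0,t[1]+w,t[2]-d]).round(1).tolist()) for d in (0,.004,.008,.011,.014)])
E
```

```text
0.0 [(0, [256.4, 253.3]), (4, [256.4, 249.1]), (8, [256.4, 245.1]), (11, [256.4, 242.3]), (14, [256.4, 239.5])]
0.032 [(0, [185.7, 259.0]), (4, [187.5, 254.7]), (8, [189.2, 250.6]), (11, [190.5, 247.7]), (14, [191.7, 244.8])]
```

{"op": "play_rows", "data": {
  "plan": [
    [0.78,0,0.0015,-0.03,0],
    [0.78,0,0.0015,-0.06,0],
    [0.78,0,0.0015,-0.08,0],
    [0.78,0,0.0015,-0.09,0],
    [0.78,0,0.0015,-0.094,0],
    [0.78,0,0.0015,-0.097,0],
    [0.78,0,0.0015,-0.097,0],
    [0.78,0,0.0015,-0.097,0]
  ]
}}

```text
time: 16.35
tool_pos: [0.5571, 0.0511, 0.1591]
tool_rot: [0.001, -0.674, 0.739, -0.001]
force: [-0.1, -0.5, -0.2]
gripper_width: 0.0664
```

{"op": "play_rows", "data": {
  "plan": [
    [0.78,0,0,-0.001,0],
    [0.78,0,0,-0.002,0],
    [0.78,0,0,-0.003,0],
    [0.78,0,0,-0.004,0],
    [0.78,0,0,-0.004,0]
  ]
}}

```text
time: 16.85
tool_pos: [0.5564, 0.051, 0.154]
tool_rot: [-0.0, -0.674, 0.739, 0.0]
force: [0.8, -0.8, 0.3]
gripper_width: 0.0669
```

```bash
python3 - <<'E'
from h import *
print(monitor.observe()['tool_pos'],monitor.observe()['gripper_width'])
a,_=snap('wrist');b,_=snap('side')
A=cv2.resize(a[100:300,120:400],(800,571),interpolation=cv2.INTER_CUBIC)
B=cv2.resize(b[190:260,150:250],(400,280),interpolation=cv2.INTER_CUBIC)
A[:280,:400]=B;cv2.imwrite('pics/v4.png',A[:,:,::-1])
E
```

```text
[0.55636379 0.05098305 0.15401616] 0.06687054982715841
```

View pics/v4.png

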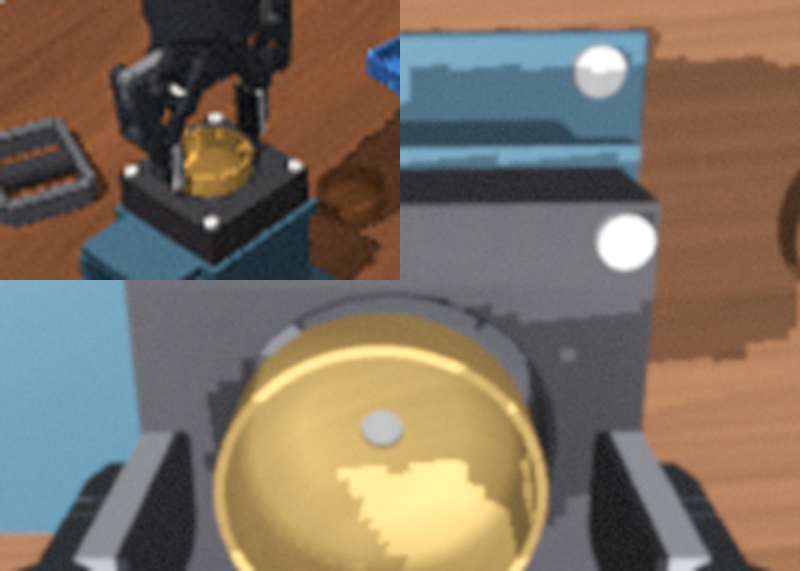

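The bell stands about 14 mm up and loose, with the fingers straddling its skirt at rim centre crop (381,505). It sits about 1.5 mm toward +y. Centring and closing.

{"op": "play_rows", "data": {
  "plan": [
    [0.78,0,0.0015,-0.001,0],
    [0.78,0,0.0015,-0.002,0],
    [0.78,0,0.0015,-0.002,0],
    [0.7,0,0.0015,-0.002,0],
    [0.65,0,0.0015,-0.002,0],
    [0.65,0,0.0015,-0.002,0]
  ]
}}

```text
time: 17.55
tool_pos: [0.5565, 0.0525, 0.1522]
tool_rot: [0.0, -0.674, 0.739, -0.0]
force: [-0.4, -0.0, 0.1]
gripper_width: 0.0554
```

{"op": "play_rows", "data": {
  "plan": [
    [0.55,0,0,0,0],
    [0.55,0,0,0,0],
    [0.55,0,0,0,0],
    [0.55,0,0,0,0]
  ]
}}

```text
time: 17.95
tool_pos: [0.5567, 0.0525, 0.1526]
tool_rot: [0.0, -0.674, 0.739, -0.0]
force: [-1.9, -0.4, 5.6]
gripper_width: 0.0512
```

```bash
python3 - <<'E'
from h import *
print(monitor.observe()['tool_pos'],monitor.observe()['gripper_width'],monitor.observe()['force'])
a,_=snap('wrist');b,_=snap('side')
A=cv2.resize(a[100:300,120:400],(800,571),interpolation=cv2.INTER_CUBIC)
B=cv2.resize(b[190:260,150:250],(400,280),interpolation=cv2.INTER_CUBIC)
A[:280,:400]=B;cv2.imwrite('pics/v5.png',A[:,:,::-1])
E
```

```text
[0.55667554 0.05246579 0.15259396] 0.05123176099699949 [-1.93706107 -0.41797312  5.58761119]
```

View pics/v5.png

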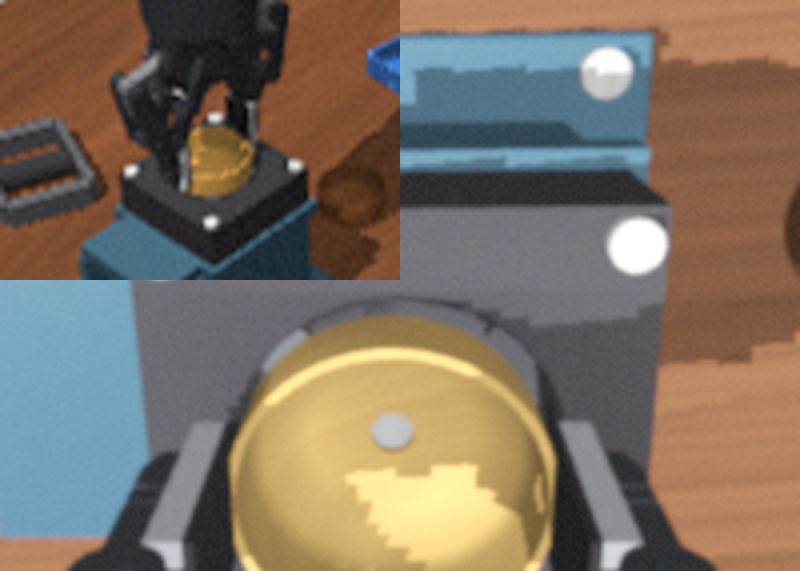

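Both pads hold the skirt evenly and the tips are only lightly on the die. Lifting slowly.

{"op": "play_rows", "data": {
  "plan": [
    [0.5,0,0,0.002,0],
    [0.5,0,0,0.004,0],
    [0.5,0,0,0.007,0],
    [0.5,0,0,0.011,0],
    [0.5,0,0,0.016,0],
    [0.5,0,0,0.024,0],
    [0.5,0,0,0.034,0],
    [0.5,0,0,0.046,0],
    [0.5,0,0,0.06,0],
    [0.5,0,0,0.07,0],
    [0.5,0,0,0.075,0],
    [0.5,0,0,0.075,0]
  ]
}}

```text
time: 19.25
tool_pos: [0.5569, 0.0526, 0.2282]
tool_rot: [0.001, -0.674, 0.739, -0.001]
force: [0.2, 0.3, -0.8]
gripper_width: 0.0516
```

{"op": "play_rows", "data": {
  "plan": [
    [0.5,0,-0.015,0.01,0],
    [0.5,0,-0.04,0.02,0],
    [0.5,-0.002,-0.07,0.02,0],
    [0.5,-0.003,-0.1,0.02,0],
    [0.5,-0.004,-0.13,0.02,0],
    [0.5,-0.005,-0.16,0.02,0],
    [0.5,-0.006,-0.19,0.02,0],
    [0.5,-0.007,-0.22,0.02,0],
    [0.5,-0.008,-0.25,0.02,0],
    [0.5,-0.009,-0.28,0.02,0],
    [0.5,-0.01,-0.31,0.02,0],
    [0.5,-0.011,-0.335,0.02,0],
    [0.5,-0.011,-0.35,0.02,0],
    [0.5,-0.011,-0.358,0.02,0],
    [0.5,-0.011,-0.358,0.02,0]
  ]
}}

```text
time: 20.75
tool_pos: [0.5453, -0.3058, 0.2467]
tool_rot: [-0.0, -0.674, 0.739, 0.0]
force: [-0.2, 1.2, -0.7]
gripper_width: 0.0514
```

```bash
python3 - <<'E'
from h import *
s=monitor.observe();print(s['tool_pos'],s['gripper_width'],s['force'])
a,_=snap('wrist');b,_=snap('side')
A=cv2.resize(a[40:340,80:480],(800,600),interpolation=cv2.INTER_CUBIC)
B=cv2.resize(b[120:220,220:320],(300,300),interpolation=cv2.INTER_CUBIC)
A[:300,:300]=B;cv2.imwrite('pics/v6.png',A[:,:,::-1])
E
```

```text
[ 0.54528894 -0.30580883  0.24668454] 0.05138121401167991 [-0.2475937   1.23263413 -0.69922821]
```

View pics/v6.png

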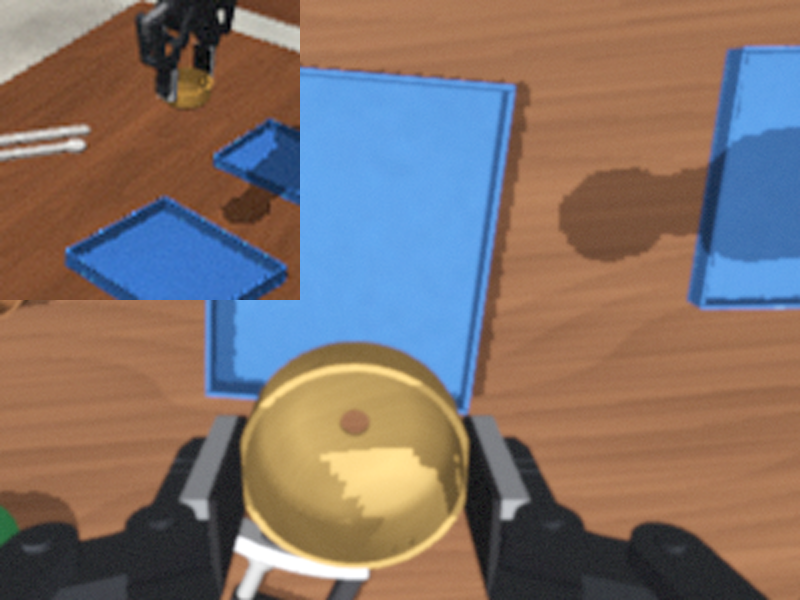

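{"op": "play_rows", "data": {
  "plan": [
    [0.5,0,0,-0.015,0],
    [0.5,0,0,-0.04,0],
    [0.5,0,0,-0.07,0],
    [0.5,0,0,-0.1,0],
    [0.5,0,0,-0.13,0],
    [0.5,0,0,-0.16,0],
    [0.5,0,0,-0.18,0],
    [0.5,0,0,-0.195,0],
    [0.5,0,0,-0.203,0],
    [0.5,0,0,-0.207,0],
    [0.5,0,0,-0.207,0]
  ]
}}

```text
time: 21.95
tool_pos: [0.5457, -0.3054, 0.0403]
tool_rot: [0.0, -0.674, 0.739, -0.0]
force: [0.9, 0.1, -0.9]
gripper_width: 0.0512
```

{"op": "play_rows", "data": {
  "plan": [
    [0.5,0,0,-0.001,0],
    [0.5,0,0,-0.002,0],
    [0.5,0,0,-0.003,0],
    [0.5,0,0,-0.004,0],
    [0.5,0,0,-0.005,0],
    [0.5,0,0,-0.006,0],
    [0.5,0,0,-0.007,0],
    [0.5,0,0,-0.008,0],
    [0.5,0,0,-0.008,0]
  ]
}}

```text
time: 22.85
tool_pos: [0.5453, -0.3054, 0.032]
tool_rot: [-0.0, -0.674, 0.739, 0.0]
force: [0.2, 0.3, -1.1]
gripper_width: 0.0517
```

{"op": "play_rows", "data": {
  "plan": [
    [0.5,0,0,-0.0005,0],
    [0.5,0,0,-0.001,0],
    [0.5,0,0,-0.0015,0],
    [0.5,0,0,-0.002,0],
    [0.5,0,0,-0.002,0]
  ]
}}

```text
time: 23.35
tool_pos: [0.5454, -0.3055, 0.0301]
tool_rot: [-0.0, -0.674, 0.739, 0.0]
force: [1.0, -0.6, -1.1]
gripper_width: 0.0515
```

{"op": "play_rows", "data": {
  "plan": [
    [0.5,0,0,-0.0005,0],
    [0.5,0,0,-0.001,0],
    [0.5,0,0,-0.001,0]
  ]
}}

```text
time: 23.65
tool_pos: [0.5456, -0.3055, 0.0299]
tool_rot: [-0.0, -0.674, 0.739, -0.0]
force: [-2.0, 1.3, 4.0]
gripper_width: 0.0514
```

The bell is on the tray floor with light contact. Releasing slowly, then rising.

{"op": "play_rows", "data": {
  "plan": [
    [0.5,0,0,0.0006,0],
    [0.62,0,0,0.0006,0],
    [0.66,0,0,0.0006,0],
    [0.7,0,0,0.0006,0],
    [0.75,0,0,0.0006,0],
    [0.8,0,0,0.0006,0],
    [0.8,0,0,0.0006,0],
    [0.8,0,0,0.0006,0]
  ]
}}

```text
time: 24.45
tool_pos: [0.5455, -0.3055, 0.0298]
tool_rot: [-0.0, -0.674, 0.739, 0.0]
force: [-0.3, 0.4, -0.2]
gripper_width: 0.068
```

{"op": "play_rows", "data": {
  "plan": [
    [0.8,0,0,0.004,0],
    [0.8,0,0,0.012,0],
    [0.8,0,0,0.024,0],
    [0.8,0,0,0.045,0],
    [0.8,0,0,0.08,0],
    [0.8,0,0,0.12,0],
    [0.8,0,0,0.16,0],
    [0.8,0,0,0.19,0],
    [0.8,0,0,0.2,0],
    [0.8,0,0,0.2,0],
    [0.8,0,0,0.2,0]
  ]
}}

```text
time: 25.55
tool_pos: [0.5447, -0.3052, 0.2288]
tool_rot: [-0.0, -0.674, 0.739, 0.001]
force: [-0.2, -0.3, -0.1]
gripper_width: 0.0681
```

```bash
python3 - <<'E'
from h import *
s=monitor.observe();print(s['time'],s['tool_pos'],s['gripper_width'],s['force'])
a,_=snap('wrist');b,Q=snap('side')
for c in('wrist','top'):
  if c=='top': snap('top')
  for t in('bell','jar','clamp','pedal','spoke_wrench'):
    for m in spotter.masks_of(c,t)[:2]: print(c,t,round(m['conf'],2),m['bbox'])
A=cv2.resize(b[120:320,110:380],(800,592),interpolation=cv2.INTER_CUBIC)
B=cv2.resize(a[80:280,130:430],(330,220),interpolation=cv2.INTER_CUBIC)
A[:220,:330]=B;cv2.imwrite('pics/v7.png',A[:,:,::-1])
E
```

```text
25.55 [ 0.54470964 -0.30517266  0.22878274] 0.06811867467717245 [-0.18643318 -0.29075634 -0.13173191]
wrist bell 0.95 [232.0, 141.2, 52.7, 53.2]
wrist bell 0.87 [34.9, 150.0, 58.7, 55.4]
wrist jar 0.73 [7.4, 297.2, 71.6, 61.9]
wrist clamp 0.7 [178.6, 277.6, 105.1, 96.1]
wrist clamp 0.5 [176.7, 65.9, 164.0, 185.5]
top bell 0.6 [293.0, 189.2, 13.3, 18.7]
top bell 0.57 [219.1, 182.3, 18.5, 22.2]
top jar 0.92 [191.3, 251.0, 18.1, 23.4]
top clamp 0.84 [254.5, 253.0, 19.7, 52.3]
top pedal 0.67 [165.5, 96.5, 41.3, 41.8]
top pedal 0.65 [96.5, 176.5, 34.9, 12.9]
top spoke_wrench 0.42 [234.2, 115.3, 16.7, 10.6]
```

View pics/v7.png

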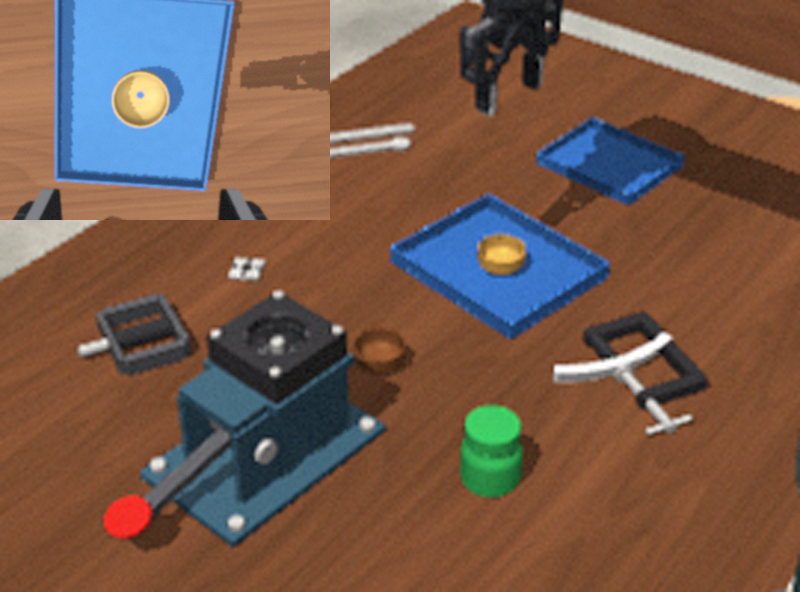

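The bell stands mouth up in the large tray. The die is empty, the lever is down, and the other things look unmoved.

```bash
python3 -c "
from h import *
print(workorder.job_done())"
```

```text
the job is handed in; nothing more can be done
None
```

The bell is out of the die and standing mouth up near the middle of the large blue tray. I handed the job in at about 25.6 s of robot time.

- **Pressing:** I pressed the red pad slowly with the shut fingers. The load was about 2 N over the lost motion and 9 N while the bell was stuck. It fell to about 4 N when the bell came free, then turned rigid at the stop.
- **Force on the stop:** I held there for about 1.2 s with readings of 17 to 19 N downward. The highest reading at the end of a move was 18.8 N vertical, or about 19.6 N in all. Forces between those readings were not reported.
- **Lift and placing:** I gripped the raised skirt, lifted the bell, and lowered it to a light 4 N contact with the tray floor before releasing it.
- **Last checks:** The final side and wrist pictures show the bell upright in the tray and the die empty with its rod up. The gripper is clear, reading about 0 N. The jar and pedal are within about 2 pixels of where they started, and the spoke wrench and clamp look unmoved.

Two readings disagreed with what I expected:
- The gripper measured 51 mm on the 54 mm skirt. The pictures showed a centred, level grip, so I went on.
- In the last top picture the network's boxes for the bell and clamp were smaller than the real things, probably because the arm was in the way. I relied on the side and wrist views for those.

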